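# Present the lug nuts, then hold the paste tin at the pointer

### The job

Turn the round parts carousel until its three lug nuts stand squarely in front of the fixed pointer and let it rest there for a good second so they can be taken. Then turn it on until the open paste tin stands squarely in front of the pointer, and finish still holding the carousel there so that it cannot turn while a brush is dipped. Leave the tools lying round it where they are.

Things in the scene. Friction and masses are not known exactly. Their poses are not given: they have to be found in the camera images.
- carousel (a joint): angle of the carousel about its upright axis, rad: 0 = lug nuts exactly at the pointer, -1.571 = paste tin exactly at the pointer (adding 6.283 means the same place); grows anticlockwise seen from above; starts anywhere from 0.8 to 4.2. Turns freely either way past full turns, with light friction (about 0.15 N m), no spring, and stays where it is left
- knob (a point): centre of the black bar knob on top of the carousel's spindle, on the turning axis, 150 mm above the work surface. The level bar is 64 mm long, 16 mm thick, 28 mm high and lies along the line from the nuts to the cone. It is the highest part; all else on the dish (aluminium, 236 mm wide, floor 32 mm up) is below 104 mm
- nuts (a point): middle of the three standing pale lug nuts (each 21 mm wide, 24 mm high) on the dish, 72 mm from the axis, 46 mm above the work surface. Anticlockwise from above, a quarter turn apart, come nuts, paste tin, small grey centring cone, three black valve stems standing in a grey block; all are fixed to the dish
- tin_centre (a point): centre of the open grey metal paste tin (76 mm wide, 60 mm high) on the dish, 72 mm from the axis, 62 mm above the work surface
- pointer (a point): tip of the fixed level steel spike on a dark upright blade (58 mm tall) at the rim of the dish, 121 mm from the axis, 50 mm above the work surface. Its x axis points level to the carousel's axis, z up. The stand is bolted down; the pointer is on the robot's side, up to 35 degrees round either way
- tyre_gauge: bystander: black round tyre pressure gauge with a short stem, 70 x 118 x 26 mm, lying to the left of the carousel; origin under its middle
- weight_strip_c: bystander: flat stick-on weight strip on blue backing, 18 x 144 x 5 mm, lying to the right of the carousel; origin under its middle
- wrench_13: bystander: open-end and ring wrench, 31 x 182 x 10 mm, lying to the right in front; origin under its middle

How it is judged:
By the outcome, as a careful person would: the job done as asked, in the order asked, and still so for the second after the job is handed in, while the arm keeps its last pose, push and grip.
It also fails if it takes over 58 s, if anything falls off the work surface, if the arm or the gripper's body presses on something with over 40 N, if the wrist force passes 120 N, or if a joint passes its speed limit or range.

### The arm

A 7-joint arm with a two-finger parallel gripper is mounted at the origin on a cart in front of the work surface, level with it; the furniture and walls round the work are solid. World frame = base frame: x ahead of the robot, y to its left, z up, the work surface at z = 0. Lengths are in m, angles in rad, forces in N, time in s.
With the tool pointing down it reaches from about 0.425 to 1.025 m from the base axis. Payload 3.6 kg.
Tool frame: the origin (TCP) lies at the very end of the fingers, on their centre line; the grasp point (between the pads) lies 19 mm behind it; z points along the fingers, y is the line along which they close (so a half turn about z gives the same grasp; the last joint's range is limited). The gripper opens to 85 mm and grips with 20 to 120 N. Pads are 22 mm wide; open, the fingers measure 114 mm over their backs; the gripper's body (76 mm by 85 mm) begins 54 mm behind the grasp point. The pads swing forward as they close: fully open they stand 13 mm farther back than shut.
Start: joints at [1.121, 0.591, 0.048, 1.609, -0.033, 0.943, -0.034], TCP at [0.253, -0.68, 0.231] pointing down, gripper open.
Joint ranges: [-2.69, 2.69], [-0.47, 2.24], [-1.27, 1.36], [0.19, 2.51], [-1.53, 4.68], [0.08, 2.07], [-3.09, 3.09]. Speed limits (rad/s): [2.57, 2.57, 3.14, 3.14, 3.14, 3.14, 3.14].

### API

Orientations are given as a unit quaternion [x, y, z, w].
In Python, from rig import ctrl gives the robot as it stands. The module is installed in compiled form; this text tells all that it offers.
- The arm moves only by the shell command python3 -m crank 'ROWS' [OPENING] [FORCE]. ROWS is JSON, a list of rows, each an object of numbers: "tx", "ty", "tz": the shift along the tool's x, y, z normalised to -1 to 1, where 1 is 0.2 m; "twist": the turn about the tool's z normalised to -1 to 1, where 1 is 0.1 rad. In form: [{"tx": .., "ty": .., "tz": .., "twist": ..}, ...]. A call has 1 to 8 rows; each row shifts and turns the commanded pose from where the row before left it, along the tool's axes as they then stand; what a row does not reach is not made up. A row lasts 1/12 s, in which the tool goes at most 41.7 mm and 7.16 degrees, less where a joint would pass 70% of its speed; a pose out of reach is approached as far as the arm can. A call with a number of a shift or a turn outside -1 to 1 is refused whole. A call with a gripper value outside its range is refused whole. OPENING is the closure, from 0 (fully open) to 1 (shut), set as the call begins (- or left out, the last holds). The fingers move at their own pace and stop on an object; FORCE is the grip in N (left out, the last holds). Time passes only in rows, so rows that do not move let the fingers close. It gives the time, the measured TCP pose, the force, the opening and the grip force at its end, in the units of the state.
- ctrl.state(): the state, without advancing time (a new reading comes with each control period).
- ctrl.grab_frame(name): name is "side" or "top" or "wrist"; returns the picture (420x560x3 uint8, blue, green, red); there is no depth.
- ctrl.calibration(name): a dict with "camera_matrix" (3x3 intrinsics, pixels), "R" (3x3) and "t" (3): a world point X has camera coordinates R X + t. Camera axes: x right, y down, z forward; pixel columns grow to the right and rows downward; lengths in m; the calibration is good to about 2 mm. A picture is of the moment at which its call begins: read the wrist's pose just before it. calibration takes no time and is no camera call; for the wrist camera it gives the pose at the moment of the call.
- ctrl.close_job(): hands the job in; it is judged then, once.
Trained networks look in the newest picture that a camera, given by its name, has taken for a name from the list of things; names that differ only in an ending like _2 or _b are one class to them, and where a whole thing is asked for, a point or a joint stands for the part that bears it (a point fixed in the world has none). Each returns a list of dicts, best first, with "p" (0 to 1); they miss things now and then, are a little off and sometimes report something else, mostly with a low value. They report only what shows in the picture. A call takes as long as a camera call.
- ctrl.recognise(camera, label): "box" ([left, top, width, height] in pixels, round what is visible of it).
- ctrl.regions_of(camera, label): "pixels" (420x560 bool, what is visible of it) and "box" ([left, top, width, height] in pixels, round what is visible of it).
- ctrl.pinpoint(camera, label): "pixel" ([column, row] in pixels: a listed point, or the origin of a listed thing).
The state is a dict: "time_s": time; "joint_pos": joint angles; "qvel": joint speeds; "tau": joint torques, N m; "eef_pos": TCP position; "eef_rot": TCP orientation; "contact_force": force on the tool from outside, world axes, zero at the start; "wrist_torque": the same for the moment, N m; "width": opening from 0.0 (shut) to 1.0 (fully open); "gripper_force": force on a finger pad.
Only numpy, scipy, OpenCV 4.12 (cv2) and the standard library are available. Lean on these libraries where they do the work, as an engineer would, in place of code of your own. Each camera call takes 0.05 s, during which the arm holds its last target. There are 200 camera calls.

## Working session

There is one attempt and no reset: what is moved stays moved. The work goes in short steps, Python scripts to look and compute and a shell command to move; the robot and the scene stay as the last step left them, time stands still between calls to the robot, and variables do not carry over. Pictures are saved under pics/ and viewed, at most 10 in all, crops included, and the job is handed in when it is done.

```bash
mkdir -p pics; cat > h.py <<'E'
import numpy as np, cv2
from rig import ctrl
def ray(cam,px,cal=None):
    c=cal or ctrl.calibration(cam); K=np.array(c["camera_matrix"]);R=np.array(c["R"]);t=np.array(c["t"])
    d=R.T@np.linalg.solve(K,[px[0],px[1],1]); return -R.T@t,d/np.linalg.norm(d)
def atz(cam,px,z,cal=None):
    o,d=ray(cam,px,cal); return o+d*(z-o[2])/d[2]
def tri(rays):
    A=sum(np.eye(3)-np.outer(d,d) for o,d in rays); b=sum((np.eye(3)-np.outer(d,d))@o for o,d in rays)
    return np.linalg.solve(A,b)
E
cat > a.py <<'E'
from h import *
np.set_printoptions(precision=4,suppress=True)
s=ctrl.state();print(s["time_s"],s["eef_pos"],s["eef_rot"],s["width"])
ims=[ctrl.grab_frame(c) for c in("side","top")]
cv2.imwrite("pics/a.png",ims[0]);cv2.imwrite("pics/b.png",ims[1])
Z=dict(knob=.15,nuts=.046,tin_centre=.062,pointer=.05)
for l in Z:
    r=[]
    for c in("side","top"):
        p=ctrl.pinpoint(c,l)
        if p: print(l,c,p[0]["p"],p[0]["pixel"],atz(c,p[0]["pixel"],Z[l])); r.append(ray(c,p[0]["pixel"]))
    if len(r)==2: print("  tri",tri(r))
E
python3 a.py
```

```text
0.0 [ 0.2523 -0.6788  0.2301] [ 0.9842  0.177  -0.0003 -0.0011] 1.0006447705172148
knob side 0.57 [254.1, 210.3] [0.5205 0.0656 0.15  ]
knob top 0.69 [257.4, 181.3] [0.5174 0.0783 0.15  ]
  tri [0.5134 0.0772 0.1607]
nuts side 0.64 [260.4, 226.7] [0.5392 0.012  0.046 ]
nuts top 0.87 [288.5, 183.5] [ 0.5401 -0.004   0.046 ]
  tri [ 0.5465 -0.0031  0.0316]
tin_centre side 0.81 [230.5, 234.0] [0.5833 0.1026 0.062 ]
tin_centre top 0.78 [257.7, 164.4] [0.5889 0.0829 0.062 ]
  tri [0.5963 0.0846 0.043 ]
pointer side 0.62 [282.0, 254.7] [0.4138 0.0887 0.05  ]
pointer top 0.95 [260.5, 231.1] [0.4035 0.0707 0.05  ]
  tri [0.413  0.0746 0.0375]
```

View pics/a.png

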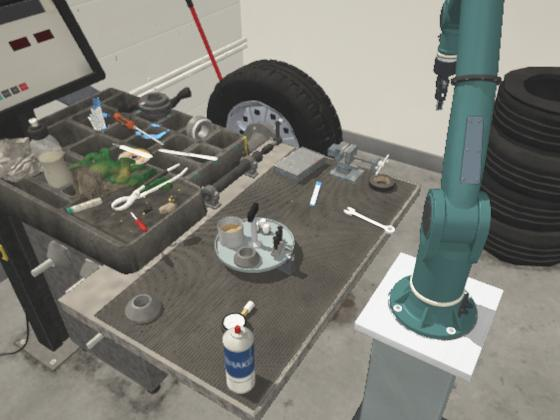

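View pics/b.png

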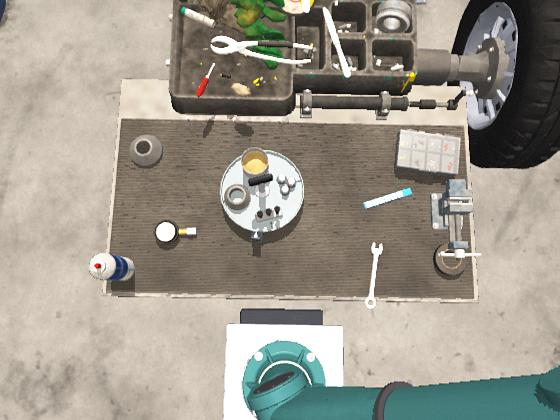

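The side view shows the carousel around (254,240). In the top view the knob is at (260,180), nuts at (288,184), tin at (255,162), cone at (236,196), stems at (267,214) and pointer at (257,237). That gives an axis near (0.518, 0.076), θ ≈ 1.8 rad and the pointer at about 180°. I'll swing the arm over it now.

```bash
python3 -m crank '[{"tx":0.19,"ty":-0.05,"tz":-0.05,"twist":-0.6},{"tx":0.19,"ty":-0.05,"tz":-0.05,"twist":-0.6},{"tx":0.19,"ty":-0.05,"tz":-0.05,"twist":-0.6},{"tx":0.19,"ty":-0.05,"tz":-0.05,"twist":-0.6},{"tx":0.19,"ty":-0.05,"tz":-0.05,"twist":-0.6},{"tx":0.19,"ty":-0.05,"tz":-0.05,"twist":-0.6},{"tx":0.19,"ty":-0.05,"tz":-0.05,"twist":-0.6},{"tx":0.19,"ty":-0.05,"tz":-0.05,"twist":-0.6}]'
python3 -m crank '[{"tx":0.19,"ty":-0.05,"twist":-0.7},{"tx":0.19,"ty":-0.05,"twist":-0.7},{"tx":0.19,"ty":-0.05,"twist":-0.7},{"tx":0.19,"ty":-0.05,"twist":-0.7},{"tx":0.19,"ty":-0.05,"twist":-0.7},{"tx":0.19,"ty":-0.05,"twist":-0.7},{"tx":0.19,"ty":-0.05,"twist":-0.7},{"tx":0.19,"ty":-0.05,"twist":-0.7}]'
cat > go.py <<'E'
from h import *
import sys
from scipy.spatial.transform import Rotation as Ro
np.set_printoptions(precision=4,suppress=True)
g=np.array([float(v) for v in sys.argv[1:4]])
s=ctrl.state();R=Ro.from_quat(s["eef_rot"]).as_matrix()
print("t",s["time_s"],"pos",s["eef_pos"],"yaw",np.degrees(np.arctan2(R[1,0],R[0,0])),"tilt",R[:,2],"j7",s["joint_pos"][6],"units",R.T@(g-s["eef_pos"])/.2,"w",s["width"],s["contact_force"])
E
python3 go.py .518 .076 .31
```

```text
time_s: 1.17
eef_pos: [0.4657, -0.4497, 0.312]
eef_rot: [0.913, 0.407, 0.0, 0.0]
contact_force: [-0.3, -0.1, -0.3]
width: 0.999
gripper_force: 0.0
t 1.1667 pos [ 0.4657 -0.4497  0.312 ] yaw 48.07183476490492 tilt [ 0.0008 -0.0006 -1.    ] j7 -0.08262710043916072 units [ 2.1306 -1.5618  0.0087] w 0.999343856364306 [-0.2872 -0.1369 -0.2999]invalid input at $[0]: expected keys tx, ty, tz, twist
```

```bash
python3 -m crank '[{"tx":0.162,"ty":-0.118,"tz":0,"twist":-0.7},{"tx":0.17,"ty":-0.106,"tz":0,"twist":-0.7},{"tx":0.177,"ty":-0.094,"tz":0,"twist":-0.7},{"tx":0.183,"ty":-0.081,"tz":0,"twist":-0.7},{"tx":0.188,"ty":-0.068,"tz":0,"twist":-0.7},{"tx":0.192,"ty":-0.055,"tz":0,"twist":-0.7},{"tx":0.196,"ty":-0.042,"tz":0,"twist":-0.7},{"tx":0.198,"ty":-0.028,"tz":0,"twist":-0.7}]'
cat > w.py <<'E'
from h import *
import sys
np.set_printoptions(precision=4,suppress=True)
cal=ctrl.calibration("wrist"); im=ctrl.grab_frame("wrist"); cv2.imwrite(sys.argv[1],im)
Z=dict(knob=.15,nuts=.046,tin_centre=.062,pointer=.05)
for l in Z:
    p=ctrl.pinpoint("wrist",l)
    if p: print(l,p[0]["p"],p[0]["pixel"],atz("wrist",p[0]["pixel"],Z[l],cal))
E
python3 w.py pics/w1.png; python3 go.py .518 .076 .31
```

```text
time_s: 1.83
eef_pos: [0.4981, -0.131, 0.3117]
eef_rot: [0.765, 0.644, 0.0, 0.0]
contact_force: [1.5, 1.2, 0.2]
width: 1.002
gripper_force: 0.0
t 2.0833 pos [ 0.4982 -0.1333  0.3115] yaw 79.957430776673 tilt [ 0.0002 -0.0008 -1.    ] j7 -0.1155754892803053 units [ 1.0478 -0.085   0.0065] w 0.9971749513665059 [-0.0837 -0.617   0.8363]
```

View pics/w1.png

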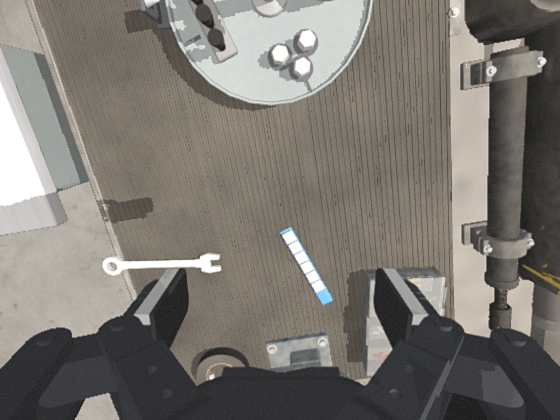

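The wrist view shows the nuts at about (293,55), stems at (208,25) and the dish rim at the top. The camera looks along tool +x. I'll move 0.12 m on and look again.

```bash
python3 -m crank '[{"tx":0.2,"ty":-0.017,"tz":0,"twist":0},{"tx":0.2,"ty":-0.017,"tz":0,"twist":0},{"tx":0.2,"ty":-0.017,"tz":0,"twist":0},{"tx":0,"ty":0,"tz":0,"twist":0},{"tx":0,"ty":0,"tz":0,"twist":0}]'
python3 w.py pics/w2.png; python3 go.py .518 .076 .31
```

```text
time_s: 2.5
eef_pos: [0.5096, -0.012, 0.3115]
eef_rot: [0.765, 0.644, 0.0, 0.0]
contact_force: [0.5, -0.6, 0.3]
width: 1.001
gripper_force: 0.0
knob 0.72 [177.0, 326.0] [ 0.3679 -0.1401  0.15  ]
nuts 0.98 [300.8, 158.9] [0.5375 0.0053 0.046 ]
tin_centre 0.78 [335.1, 76.9] [0.5896 0.0928 0.062 ]
pointer 0.78 [176.7, 114.2] [0.3975 0.0851 0.05  ]
t 2.75 pos [ 0.509  -0.0154  0.311 ] yaw 79.72051383676808 tilt [-0.0006 -0.0008 -1.    ] j7 -0.3691018315297002 units [ 0.4576 -0.0372  0.0048] w 0.998992855425117 [ 0.2037  0.0155 -0.2497]
```

View pics/w2.png

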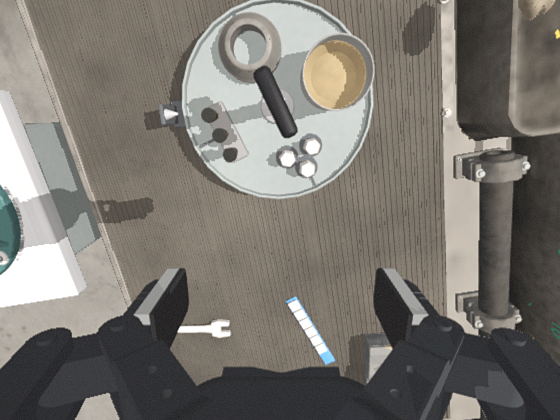

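The dish's rim runs from columns 181 to 373, centred near (277,99). The bar runs from (263,73) to (291,132), with nuts at (301,157), tin at (337,75) and pointer at about (178,114). The network's knob hit at (177,326) is wrong, since it falls on a finger.

```bash
cat > m.py <<'E'
from h import *
np.set_printoptions(precision=4,suppress=True)
cal=ctrl.calibration("wrist")
im=cv2.imread("pics/w2.png"); 
m=(im[50:160,245:310].max(2)<50).astype(np.uint8)
n,l,st,c=cv2.connectedComponentsWithStats(m); k=1+st[1:,4].argmax()
pts=cv2.findNonZero((l==k).astype(np.uint8)); r=cv2.minAreaRect(pts); b=cv2.boxPoints(r)+[245,50]; print(r,b)
B=np.array([atz("wrist",p,.164,cal) for p in b]); print(B, B.mean(0))
def f(px,z): return atz("wrist",px,z,cal)[:2]
ring=np.array([f(p,.042) for p in[(181,98),(373,98),(277,-1),(277,197)]]);print("ring",ring)
ctop=f((277,102.5),.164)
for n,p,z in(("nuts",(300.8,158),.05),("tin",(335.5,75),.062),("ptr",(177,114),.05)):
    q=f(p,z);d=q-ctop;print(n,q,np.hypot(*d),np.degrees(np.arctan2(d[1],d[0])))
a,e=f((264,74),.164),f((290.5,131),.164);d=a-e;print("ctop",ctop,"bar",(a+e)/2,np.hypot(*d),np.degrees(np.arctan2(d[1],d[0])))
E
python3 m.py
```

```text
((27.994426727294922, 52.957252502441406), (74.30284118652344, 11.588516235351562), 64.1336441040039) [[251.5725  72.0558]
 [262.      67.    ]
 [294.4164 133.8587]
 [283.9888 138.9145]]
[[0.5034 0.0975 0.164 ]
 [0.5127 0.0997 0.164 ]
 [0.5303 0.0414 0.164 ]
 [0.5205 0.0387 0.164 ]] [0.5167 0.0693 0.164 ]
ring [[ 0.4053  0.0999]
 [ 0.6352  0.0581]
 [ 0.5393  0.1818]
 [ 0.4976 -0.0433]]
nuts [0.5368 0.0032] 0.06881157657442266 -75.8501984447182
tin [0.5901 0.0904] 0.07310754702141417 16.25296234070741
ptr [0.3978 0.0824] 0.12272839351064121 174.19936455562822
ctop [0.5199 0.0699] bar [0.5203 0.0693] 0.05165232846844019 105.70274339723456
```

```bash
python3 -m crank '[{"tx":0.143,"ty":-0.01,"tz":0,"twist":0},{"tx":0.143,"ty":-0.01,"tz":0,"twist":0},{"tx":0.143,"ty":-0.01,"tz":0,"twist":0},{"tx":0,"ty":0,"tz":0.05,"twist":-0.9},{"tx":0,"ty":0,"tz":0.08,"twist":-0.9},{"tx":0,"ty":0,"tz":0.1,"twist":-0.9},{"tx":0,"ty":0,"tz":0.1,"twist":-0.9},{"tx":0,"ty":0,"tz":0.1,"twist":-0.73}]'
python3 -m crank '[{"tx":0,"ty":0,"tz":0,"twist":0},{"tx":0,"ty":0,"tz":0,"twist":0}]' >/dev/null
python3 go.py .5185 .07 .132; python3 w.py pics/w3.png
```

```text
time_s: 3.42
eef_pos: [0.5185, 0.071, 0.2245]
eef_rot: [0.61, 0.793, -0.0, 0.0]
contact_force: [0.0, -0.9, -0.1]
width: 1.002
gripper_force: 0.0
t 3.5833 pos [0.5176 0.0712 0.2245] yaw 104.5499512793888 tilt [-0.0026 -0.0005 -1.    ] j7 -0.24142859459835772 units [-0.0069  0.004   0.4627] w 1.0005179877729402 [ 0.9737 -0.1928  0.5728]
knob 0.82 [283.8, 224.1] [0.5189 0.0726 0.15  ]
nuts 0.87 [284.6, 255.4] [0.539  0.0025 0.046 ]
pointer 0.58 [167.9, 153.7] [0.3992 0.0813 0.05  ]
```

View pics/w3.png

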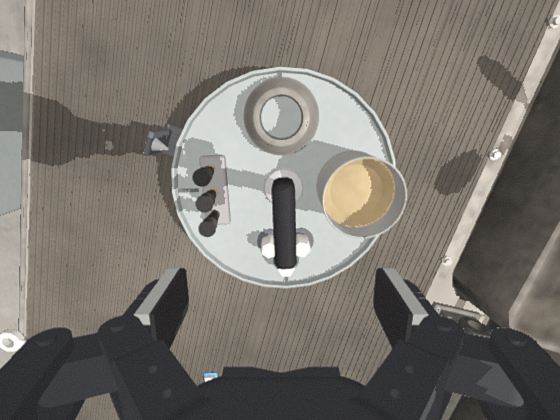

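The bar, from (284,180) to (285,265), is vertical and centred between the fingers. The knob is at (0.519, 0.071) and the pointer tip near (168,148), so I'll descend and grip.

```bash
python3 -m crank '[{"tx":0,"ty":0.005,"tz":0.15,"twist":0},{"tx":0,"ty":0,"tz":0.16,"twist":0},{"tx":0,"ty":0,"tz":0.15,"twist":0},{"tx":0,"ty":0,"tz":0,"twist":0},{"tx":0,"ty":0,"tz":0,"twist":0}]'
python3 -m crank '[{"tx":0,"ty":0,"tz":0,"twist":0},{"tx":0,"ty":0,"tz":0,"twist":0},{"tx":0,"ty":0,"tz":0,"twist":0},{"tx":0,"ty":0,"tz":0,"twist":0},{"tx":0,"ty":0,"tz":0,"twist":0},{"tx":0,"ty":0,"tz":0,"twist":0},{"tx":0,"ty":0,"tz":0,"twist":0},{"tx":0,"ty":0,"tz":0,"twist":0}]' 1 40
python3 go.py .5187 .071 .132;python3 - <<'E'
from h import *
print(ctrl.state()["wrist_torque"],ctrl.state()["gripper_force"])
E
```

```text
time_s: 4.25
eef_pos: [0.5185, 0.0729, 0.1331]
eef_rot: [0.61, 0.792, -0.001, -0.001]
contact_force: [0.7, -0.4, 1.0]
width: 0.998
gripper_force: 0.0
time_s: 4.92
eef_pos: [0.5196, 0.0729, 0.1341]
eef_rot: [0.61, 0.792, 0.0, 0.001]
contact_force: [-1.4, -0.9, 7.2]
width: 0.18
gripper_force: 39.0
t 4.9167 pos [0.5196 0.0729 0.1341] yaw 104.79199828709109 tilt [ 0.0011 -0.0003 -1.    ] j7 -0.3495228209006104 units [-0.0082 -0.0066  0.0106] w 0.1801954621664499 [-1.4204 -0.9323  7.2292]
[-0.09043768  0.27275278  0.11402844] 38.98689240217209
```

```bash
python3 -m crank '[{"tx":0,"ty":0,"tz":0,"twist":0.5},{"tx":0,"ty":0,"tz":0,"twist":0.9},{"tx":0,"ty":0,"tz":0,"twist":1},{"tx":0,"ty":0,"tz":0,"twist":1},{"tx":0,"ty":0,"tz":0,"twist":1},{"tx":0,"ty":0,"tz":0,"twist":1},{"tx":0,"ty":0,"tz":0,"twist":1},{"tx":0,"ty":0,"tz":0,"twist":1}]' - 60
python3 -m crank '[{"tx":0,"ty":0,"tz":0,"twist":1},{"tx":0,"ty":0,"tz":0,"twist":1},{"tx":0,"ty":0,"tz":0,"twist":1},{"tx":0,"ty":0,"tz":0,"twist":1},{"tx":0,"ty":0,"tz":0,"twist":1},{"tx":0,"ty":0,"tz":0,"twist":1},{"tx":0,"ty":0,"tz":0,"twist":1},{"tx":0,"ty":0,"tz":0,"twist":1}]' 
python3 -m crank '[{"tx":0,"ty":0,"tz":0,"twist":1},{"tx":0,"ty":0,"tz":0,"twist":1},{"tx":0,"ty":0,"tz":0,"twist":0.5},{"tx":0,"ty":0,"tz":0,"twist":0},{"tx":0,"ty":0,"tz":0,"twist":0},{"tx":0,"ty":0,"tz":0,"twist":0}]' 
python3 go.py .5187 .071 .132;python3 w.py pics/w4.png; python3 a.py
```

```text
time_s: 5.58
eef_pos: [0.5205, 0.0728, 0.1342]
eef_rot: [0.856, 0.516, 0.001, 0.001]
contact_force: [-0.2, -1.5, 4.3]
width: 0.177
gripper_force: 59.2
time_s: 6.25
eef_pos: [0.5212, 0.072, 0.1342]
eef_rot: [0.99, 0.142, 0.002, 0.001]
contact_force: [2.8, -2.3, 3.4]
width: 0.174
gripper_force: 59.0
time_s: 6.75
eef_pos: [0.5212, 0.0718, 0.1342]
eef_rot: [1.0, 0.019, 0.002, 0.0]
contact_force: [3.0, -4.3, 5.9]
width: 0.176
gripper_force: 58.6
t 6.75 pos [0.5212 0.0718 0.1342] yaw 2.194416590443322 tilt [ 0.0041 -0.0006 -1.    ] j7 -1.6809570322156695 units [-0.0126  0.0033  0.0108] w 0.17638278466926324 [ 2.9802 -4.324   5.9299]
knob 0.74 [280.8, 294.1] [0.5173 0.0736 0.15  ]
tin_centre 0.72 [382.6, 226.5] [0.5212 0.0008 0.062 ]
pointer 0.94 [262.0, 353.2] [0.3981 0.0852 0.05  ]
7.0 [0.5212 0.0718 0.1341] [0.9998 0.0191 0.002  0.0003] 0.18040145676976949
knob side 0.92 [255.0, 212.8] [0.5117 0.0738 0.15  ]
nuts side 0.93 [279.2, 252.0] [0.4291 0.0794 0.046 ]
tin_centre side 0.78 [267.0, 224.0] [0.518  0.0071 0.062 ]
tin_centre top 0.68 [289.6, 186.8] [ 0.5267 -0.0067  0.062 ]
  tri [ 0.5293 -0.0075  0.0477]
pointer side 0.57 [283.7, 254.1] [0.4111 0.084  0.05  ]
```

View pics/w4.png

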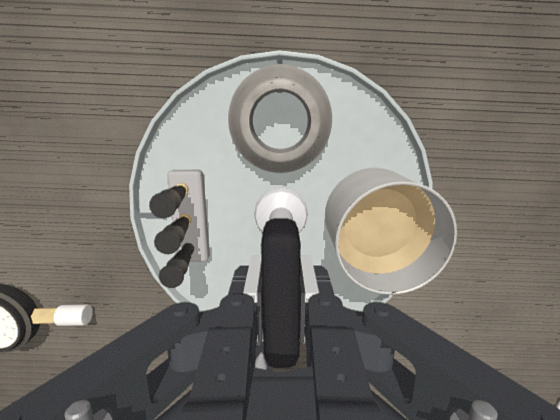

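The nuts are hidden under the gripper here. The bar lies at yaw 2.2° and the pointer is at about 175°, so 7° remain. I'll finish that, release, lift and look.

```bash
python3 -m crank '[{"tx":0,"ty":0,"tz":0,"twist":0.5},{"tx":0,"ty":0,"tz":0,"twist":0.5},{"tx":0,"ty":0,"tz":0,"twist":0.22},{"tx":0,"ty":0,"tz":0,"twist":0},{"tx":0,"ty":0,"tz":0,"twist":0},{"tx":0,"ty":0,"tz":0,"twist":0},{"tx":0,"ty":0,"tz":0,"twist":0}]' 
python3 go.py .5187 .071 .132
python3 -m crank '[{"tx":0,"ty":0,"tz":0,"twist":0},{"tx":0,"ty":0,"tz":0,"twist":0},{"tx":0,"ty":0,"tz":0,"twist":0},{"tx":0,"ty":0,"tz":0,"twist":0},{"tx":0,"ty":0,"tz":0,"twist":0},{"tx":0,"ty":0,"tz":0,"twist":0}]' 0 60
python3 -m crank '[{"tx":0,"ty":0,"tz":-0.12,"twist":0},{"tx":0,"ty":0,"tz":-0.15,"twist":0},{"tx":0,"ty":0,"tz":-0.2,"twist":0},{"tx":-0.1,"ty":0,"tz":-0.1,"twist":0},{"tx":-0.2,"ty":0,"tz":0,"twist":0},{"tx":-0.05,"ty":0,"tz":0,"twist":0},{"tx":0,"ty":0,"tz":0,"twist":0}]'
python3 w.py pics/w5.png;python3 go.py .5187 .071 .132
```

```text
time_s: 8.08
eef_pos: [0.5212, 0.0716, 0.1341]
eef_rot: [0.999, -0.042, 0.002, 0.0]
contact_force: [3.2, -5.4, 6.0]
width: 0.18
gripper_force: 58.9
t 8.0833 pos [0.5212 0.0716 0.1341] yaw -4.773367219876373 tilt [ 0.004  -0.0007 -1.    ] j7 -1.7691019334292233 units [-0.0121  0.004   0.0106] w 0.18029586246041024 [ 3.1502 -5.4433  5.9545]
time_s: 8.58
eef_pos: [0.5186, 0.0733, 0.1331]
eef_rot: [0.999, -0.041, -0.0, -0.0]
contact_force: [-0.5, -0.7, 0.0]
width: 0.997
gripper_force: 0.0
time_s: 9.17
eef_pos: [0.445, 0.0787, 0.2471]
eef_rot: [0.999, -0.041, -0.002, 0.0]
contact_force: [0.1, -0.4, 0.5]
width: 0.999
gripper_force: 0.0
knob 0.61 [282.4, 112.1] [0.5194 0.0733 0.15  ]
nuts 0.66 [282.5, 181.6] [0.4469 0.0785 0.046 ]
tin_centre 0.77 [356.3, 115.7] [0.5101 0.0007 0.062 ]
pointer 0.6 [280.2, 225.7] [0.3974 0.0851 0.05  ]
t 9.4167 pos [0.4507 0.0788 0.2471] yaw -4.791013823148896 tilt [ 0.0007 -0.0001 -1.    ] j7 -1.868385090514656 units [0.3418 0.0103 0.576 ] w 1.0017956222356914 [ 0.5373 -0.2853  0.5134]
```

View pics/w5.png

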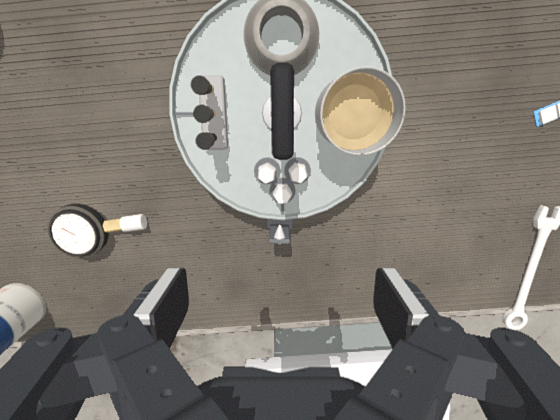

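The nuts stand at (282,180), in line with the knob (282,112) and the pointer (280,228), and agree to under 1°. The carousel rests while I turn the gripper half a turn to regrasp with wrist range to spare.

```bash
python3 -m crank '[{"tx":0.12,"ty":0,"tz":0,"twist":0},{"tx":0.12,"ty":0,"tz":0,"twist":0},{"tx":0.107,"ty":0,"tz":0,"twist":0},{"tx":0,"ty":0,"tz":0,"twist":-1},{"tx":0,"ty":0,"tz":0,"twist":-1},{"tx":0,"ty":0,"tz":0,"twist":-1},{"tx":0,"ty":0,"tz":0,"twist":-1},{"tx":0,"ty":0,"tz":0,"twist":-1}]' >/dev/null
for i in 1 2; do python3 -m crank '[{"tx":0,"ty":0,"tz":0,"twist":-1},{"tx":0,"ty":0,"tz":0,"twist":-1},{"tx":0,"ty":0,"tz":0,"twist":-1},{"tx":0,"ty":0,"tz":0,"twist":-1},{"tx":0,"ty":0,"tz":0,"twist":-1},{"tx":0,"ty":0,"tz":0,"twist":-1},{"tx":0,"ty":0,"tz":0,"twist":-1},{"tx":0,"ty":0,"tz":0,"twist":-1}]' >/dev/null; done
python3 -m crank '[{"tx":0,"ty":0,"tz":0,"twist":-1},{"tx":0,"ty":0,"tz":0,"twist":-1},{"tx":0,"ty":0,"tz":0,"twist":-1},{"tx":0,"ty":0,"tz":0,"twist":-1},{"tx":0,"ty":0,"tz":0,"twist":-1},{"tx":0,"ty":0,"tz":0,"twist":-1},{"tx":0,"ty":0,"tz":0,"twist":0},{"tx":0,"ty":0,"tz":0,"twist":0}]' >/dev/null
python3 go.py .5198 .0727 .132
```

```text
t 12.0833 pos [0.5192 0.0727 0.2468] yaw 149.72533137424813 tilt [-0.0005  0.0007 -1.    ] j7 0.5899371773942885 units [-0.0028  0.0014  0.5741] w 0.9972372219758464 [ 0.0442 -1.4313 -0.3908]
```

```bash
python3 -m crank '[{"tx":0,"ty":0,"tz":0,"twist":-0.9},{"tx":0,"ty":0,"tz":0,"twist":-0.9},{"tx":0,"ty":0,"tz":0,"twist":-0.9},{"tx":0,"ty":0,"tz":0,"twist":-0.9},{"tx":0,"ty":0,"tz":0,"twist":-0.82},{"tx":0,"ty":0,"tz":0,"twist":0},{"tx":0,"ty":0,"tz":0,"twist":0}]'
python3 w.py pics/w6.png;python3 go.py .5198 .0727 .132
```

```text
time_s: 12.67
eef_pos: [0.5188, 0.0729, 0.2471]
eef_rot: [0.043, 0.999, 0.0, -0.0]
contact_force: [1.2, -0.0, 0.3]
width: 1.004
gripper_force: 0.0
knob 0.95 [279.4, 215.1] [0.5192 0.0738 0.15  ]
nuts 0.62 [276.0, 123.6] [0.4525 0.0758 0.046 ]
tin_centre 0.86 [212.2, 190.3] [0.5137 0.0029 0.062 ]
pointer 0.84 [280.7, 64.8] [0.3977 0.0855 0.05  ]
t 12.9167 pos [0.5185 0.073  0.2473] yaw 175.19697879999944 tilt [-0.     -0.0001 -1.    ] j7 0.9778235733611568 units [-0.0065 -0.0011  0.5764] w 0.998299955646617 [-0.2832  0.1747  0.1667]
```

View pics/w6.png

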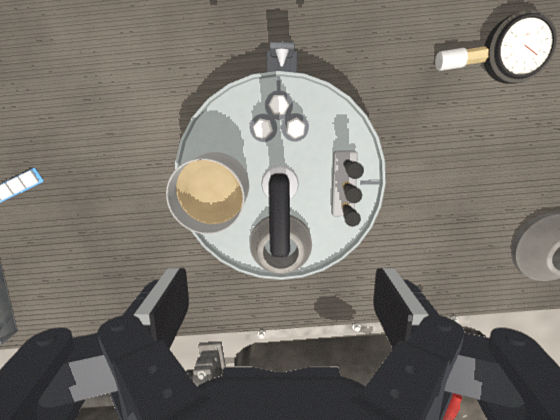

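Nuts (279,118), hub (280,184) and pointer tip (281,66) line up within about 1°, and the dish has rested over 4 s. Now I'll regrasp and turn the last −90.5°.

```bash
python3 -m crank '[{"tx":-0.006,"ty":0,"tz":0.15,"twist":0},{"tx":0,"ty":0,"tz":0.16,"twist":0},{"tx":0,"ty":0,"tz":0.16,"twist":0},{"tx":0,"ty":0,"tz":0.1,"twist":0},{"tx":0,"ty":0,"tz":0,"twist":0},{"tx":0,"ty":0,"tz":0,"twist":0}]'
python3 -m crank '[{"tx":0,"ty":0,"tz":0,"twist":0},{"tx":0,"ty":0,"tz":0,"twist":0},{"tx":0,"ty":0,"tz":0,"twist":0},{"tx":0,"ty":0,"tz":0,"twist":0},{"tx":0,"ty":0,"tz":0,"twist":0},{"tx":0,"ty":0,"tz":0,"twist":0},{"tx":0,"ty":0,"tz":0,"twist":0},{"tx":0,"ty":0,"tz":0,"twist":0}]' 1 60
python3 go.py .5198 .0727 .132
python3 -m crank '[{"tx":0,"ty":0,"tz":0,"twist":0.5},{"tx":0,"ty":0,"tz":0,"twist":0.9},{"tx":0,"ty":0,"tz":0,"twist":0.9},{"tx":0,"ty":0,"tz":0,"twist":0.9},{"tx":0,"ty":0,"tz":0,"twist":0.9},{"tx":0,"ty":0,"tz":0,"twist":0.9},{"tx":0,"ty":0,"tz":0,"twist":0.9},{"tx":0,"ty":0,"tz":0,"twist":0.9}]'
python3 -m crank '[{"tx":0,"ty":0,"tz":0,"twist":0.9},{"tx":0,"ty":0,"tz":0,"twist":0.9},{"tx":0,"ty":0,"tz":0,"twist":0.9},{"tx":0,"ty":0,"tz":0,"twist":0.9},{"tx":0,"ty":0,"tz":0,"twist":0.9},{"tx":0,"ty":0,"tz":0,"twist":0.9},{"tx":0,"ty":0,"tz":0,"twist":0.9},{"tx":0,"ty":0,"tz":0,"twist":0.9}]'
python3 -m crank '[{"tx":0,"ty":0,"tz":0,"twist":0.9},{"tx":0,"ty":0,"tz":0,"twist":0.6},{"tx":0,"ty":0,"tz":0,"twist":0.2},{"tx":0,"ty":0,"tz":0,"twist":0},{"tx":0,"ty":0,"tz":0,"twist":0},{"tx":0,"ty":0,"tz":0,"twist":0},{"tx":0,"ty":0,"tz":0,"twist":0}]'
python3 go.py .5198 .0727 .132
```

```text
time_s: 13.42
eef_pos: [0.5192, 0.073, 0.1327]
eef_rot: [0.041, 0.999, -0.0, -0.001]
contact_force: [0.3, 1.2, 0.3]
width: 1.001
gripper_force: 0.0
time_s: 14.08
eef_pos: [0.5199, 0.0716, 0.1341]
eef_rot: [0.041, 0.999, -0.001, 0.0]
contact_force: [-0.7, -2.3, 6.1]
width: 0.181
gripper_force: 58.9
t 14.0833 pos [0.5199 0.0716 0.1341] yaw 175.24382592066533 tilt [ 0.0004 -0.0022 -1.    ] j7 0.8356828543123159 units [0.0011 0.0053 0.0104] w 0.18110656479448206 [-0.6921 -2.3241  6.0896]
time_s: 14.75
eef_pos: [0.5199, 0.0716, 0.1341]
eef_rot: [0.374, 0.927, -0.001, 0.001]
contact_force: [-0.5, -2.7, 3.9]
width: 0.176
gripper_force: 59.0
time_s: 15.42
eef_pos: [0.5199, 0.0716, 0.1341]
eef_rot: [0.677, 0.736, -0.001, 0.001]
contact_force: [0.0, -2.3, 5.0]
width: 0.177
gripper_force: 59.0
time_s: 16.0
eef_pos: [0.5198, 0.0716, 0.1341]
eef_rot: [0.736, 0.677, -0.0, 0.0]
contact_force: [-1.4, -2.4, 5.2]
width: 0.177
gripper_force: 58.6
t 16.0 pos [0.5198 0.0716 0.1341] yaw 85.20851449866448 tilt [ 0.0002 -0.0011 -1.    ] j7 -0.34423109162710364 units [ 0.0054 -0.0007  0.0104] w 0.17653719932621914 [-1.3801 -2.4459  5.214 ]
```

```bash
python3 -m crank '[{"tx":0,"ty":0,"tz":0,"twist":0.1},{"tx":0,"ty":0,"tz":0,"twist":0},{"tx":0,"ty":0,"tz":0,"twist":0},{"tx":0,"ty":0,"tz":0,"twist":0},{"tx":0,"ty":0,"tz":0,"twist":0},{"tx":0,"ty":0,"tz":0,"twist":0},{"tx":0,"ty":0,"tz":0,"twist":0},{"tx":0,"ty":0,"tz":0,"twist":0}]' - 80
python3 w.py pics/w7.png; python3 a.py; python3 go.py .5198 .0727 .132
```

```text
time_s: 16.67
eef_pos: [0.5198, 0.0716, 0.1341]
eef_rot: [0.739, 0.674, -0.0, 0.001]
contact_force: [-0.1, -3.5, 5.4]
width: 0.173
gripper_force: 78.6
knob 0.66 [283.9, 290.2] [0.5202 0.0726 0.15  ]
nuts 0.82 [279.1, 118.4] [0.5245 0.1452 0.046 ]
tin_centre 0.9 [178.9, 226.0] [0.4463 0.0786 0.062 ]
pointer 0.62 [120.1, 218.2] [0.3992 0.085  0.05  ]
16.9167 [0.5199 0.0716 0.1341] [ 0.7391  0.6736 -0.0004  0.0005] 0.1720265958576888
knob side 0.81 [254.5, 212.0] [0.515  0.0715 0.15  ]
nuts side 0.78 [239.0, 252.6] [0.5253 0.1418 0.046 ]
nuts top 0.72 [237.9, 187.1] [0.5268 0.1371 0.046 ]
  tri [0.5282 0.1377 0.0414]
tin_centre side 0.7 [271.1, 247.5] [0.4491 0.0904 0.062 ]
pointer side 0.98 [283.4, 255.7] [0.4082 0.0902 0.05  ]
t 17.4167 pos [0.5198 0.0716 0.1341] yaw 84.68512377455869 tilt [ 0.0001 -0.0013 -1.    ] j7 -0.35111232194059416 units [ 0.0054 -0.0007  0.0106] w 0.17829130901586296 [-1.3989 -3.2885  5.2683]
```

View pics/w7.png

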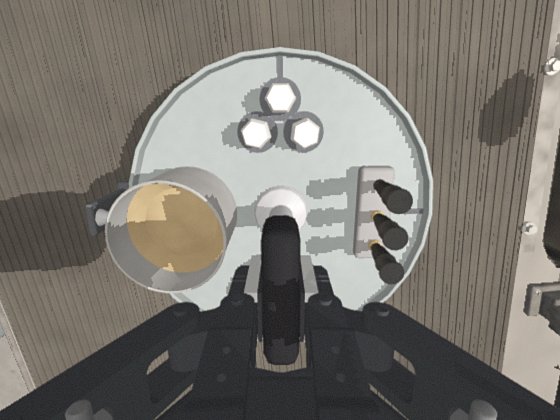

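The tin at (178,226) stands in front of the pointer at (100,215). Tin, knob and pointer line up within 1°, and the gripper holds the bar with 80 N, so I'll hand in.

```bash
python3 -c "
from rig import ctrl
print(ctrl.close_job())"
```

```text
the job is handed in; nothing more can be done
None
```

The lug nuts rested at the pointer for over 4 s; then I turned the carousel on to the paste tin, in line within about 1° by my measurements, and handed the job in at about 17 s with the gripper still holding the knob at 80 N; no tool was touched, and no verdict came back.

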